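Swap the dye bottle and the glue jar in the finish tote

ROBOT

A 6-joint arm with a two-finger parallel gripper is mounted at the origin on the work surface. World frame = base frame: x ahead of the robot, y to its left, z up, the work surface at z = 0. Lengths are in mm, angles in rad, forces in N, time in s.
With the tool pointing down it reaches from about 275 to 750 mm from the base axis. Payload 10.2 kg.
Tool frame: the origin (TCP) lies between the finger pads; the fingertips stand 8 mm ahead of it and the grasp point (between the pads) lies 11 mm behind it; z points along the fingers, y is the line along which they close (so a half turn about z gives the same grasp; the last joint's range is limited). The gripper opens to 85 mm and grips with 20 to 120 N. Pads are 22 mm wide; open, the fingers measure 114 mm over their backs; the gripper's body (76 mm by 85 mm) begins 54 mm behind the grasp point. The pads swing forward as they close: fully open they stand 13 mm farther back than shut.
Start: joints at [0.977, 0.313, 1.498, -0, 1.331, -0.223], TCP at [190.253, 489.321, 239.294] pointing down, gripper open.
Joint ranges: [-2.94, 2.94], [-0.97, 2.17], [0.19, 2.56], [-1.23, 4.37], [0.02, 3.11], [-2.88, 2.88]. Speed limits (rad/s): [2.39, 2.39, 3.01, 3.14, 3.14, 3.14].

INTERFACE

Orientations are given as a unit quaternion [w, x, y, z].
In Python, from rig import * gives the robot as it stands.
- The arm moves only by the shell command python3 -m handwheel 'ROWS' [FORCE]. ROWS is JSON, a list that holds one entry, the list of rows, each a list of 7 numbers: the shift along the world's x, y, z in mm, then the turn, a rotation vector about the world's x, y, z in degrees, then the opening, from -1 (shut) to 1 (fully open). A call has 1 to 8 rows; each row shifts and turns the commanded pose from where the row before left it; what a row does not reach is not made up. A row lasts 1/8 s, in which the tool goes at most 62.5 mm and 10.7 degrees, less where a joint would pass 70% of its speed; a pose out of reach is approached as far as the arm can. A call is refused whole if a number of a shift passes 62.5 or a number of a turn 10.7, either way. A call with a gripper value outside its range is refused whole. The fingers move at their own pace and stop on an object; FORCE is the grip in N (left out, the last holds). Time passes only in rows, so rows that do not move let the fingers close. It gives the time, the measured TCP pose, the force, the opening and the grip force at its end, in the units of the state.
- sense(): the state, without advancing time (a new reading comes with each control period).
- capture(name): name is "scene" or "side" or "wrist"; returns a dict with "image" (480x640x3 uint8, red, green, blue), "fx", "fy", "cx", "cy" (pixels), "rvec" (rotation vector, rad) and "tvec" (3), from world to camera coordinates, as OpenCV has them; the wrist camera has in their place "hand_eye" (4x4, takes a point from camera to tool coordinates, whose origin is the TCP and whose axes are the flange's). Camera axes: x right, y down, z forward; pixel columns grow to the right and rows downward; lengths in mm; the calibration is good to about 2 mm. A picture is of the moment at which its call begins: read the wrist's pose just before it. There is no depth.
- finish_job(): hands the job in; it is judged then, once.
The state is a dict: "time_s": time; "joints": joint angles; "dq": joint speeds; "tau": joint torques, N m; "eef_pos": TCP position; "ee_rot": TCP orientation; "force": force on the tool from outside, world axes, zero at the start; "wrist_torque": the same for the moment, N m; "grip_width": opening from 0.0 (shut) to 1.0 (fully open); "grip_force": force on a finger pad.
Only numpy, scipy, OpenCV 4.12 (cv2) and the standard library are available. Lean on these libraries where they do the work, as an engineer would, in place of code of your own. Each camera call takes 0.05 s, during which the arm holds its last target. There are 200 camera calls.

TASK

In the wooden carrying tote on the leather bench, the tall round dye bottle and the squat round glue jar have been put back in each other's cells: swap them, so that each stands upright on the floor of the cell the other had. You may park one on the clear bench in front of the tote meanwhile. Keep both upright, set them down rather than drop them, and leave everything else where it is.

Things in the scene. Friction and masses are not known exactly. Their poses are not given: they have to be found in the camera images.
- tote: Open wooden tote, fixed, 100 mm deep (its x), 450 mm long (its y); origin: centre of its underside, z up, front (-x) to the robot. Five cells in a row along y, 84 mm apart, the middle one at y = 0; each 84 mm (x) by 78 mm (y) inside, floor 10 mm above the bench, slats and dividers 35 mm above it. End boards at y = +-219 mm, 254 mm high. The bench is clear for 120 mm in front.
- handle (a point): Middle of the tote's carrying handle: a round dowel 28 mm thick along the tote's y from end board to end board, straight over the middle of the cells, its axis 230 mm above the bench. A gripper pointing straight down cannot reach into the cells past it: reach in below it from the front (-x side), fingers spread along the tote's y, tool tilted about 40 degrees.
- cell_left (a point): Centre of the floor of the tote's second cell from the left (tote y = +84 mm), 10 mm above the bench.
- cell_middle (a point): Centre of the floor of the tote's middle cell (tote y = 0), 10 mm above the bench.
- cell_right (a point): Centre of the floor of the tote's second cell from the right (tote y = -84 mm), 10 mm above the bench. The bottle, the jar and the square tin stand in these three cells, one each, in any order.
- bottle: The tall round dye bottle, upright, white plastic with a black cap, 120 mm tall, 0.1 to 0.2 kg; body 40 mm in diameter and straight up to 86 mm, then a shoulder and a cap 29 mm in diameter from 98 to 120 mm. Origin at the centre of its underside, z up.
- jar: The squat round glue jar, upright, white plastic with a wide black lid, 80 mm tall, 0.14 to 0.28 kg; body 53 mm in diameter up to 58 mm, lid 56 mm in diameter from 58 to 80 mm. Origin at the centre of its underside, z up.
- tin: Bystander: square metal tin, 42 x 42 mm, 88 mm tall to its flat top, 105 mm with its black screw cap (28 mm in diameter); stands in the third of the three cells. Origin at the centre of its underside.
- spool: Bystander in the tote's leftmost cell: thread spool standing on end, 48 mm in diameter, 65 mm tall. Origin at the centre of its underside.
- slicker: Bystander in the tote's rightmost cell: turned dark wooden edge slicker standing up, 40 mm in diameter, 86 mm tall. Origin at the centre of its underside.
- maul: Bystander: wooden maul standing on its head on a stone slab (200 x 220 x 30 mm) to the left, 68 mm in diameter, 191 mm tall. Origin at the centre of its underside.
- hammer: Bystander: hammer lying on the bench to the right, 215 mm long along its x, head 93 mm across. Origin under the handle, 55 mm from the head's middle.
- awl: Bystander: awl with a cork handle lying on the 3 mm grey cutting mat to the right, 164 mm long along its x. Origin under the ferrule.
- tape: Bystander: roll of tape lying flat on the cutting mat, 80 mm in diameter, 22 mm high. Origin at the centre of its underside.
- spray: Bystander: trigger spray bottle standing on the bench to the left, 80 mm in diameter, 207 mm tall. Origin at the centre of its underside.
Mind the look-alikes: they are no part of the job. Leave any red look-alike of the bottle alone. Leave any turquoise look-alike of the jar alone.

How it is judged:
By the outcome, as a careful person would: the job done as asked, in the order asked, and still so for the second after the job is handed in, with the robot touching nothing.
It also fails if it takes over 69 s, if anything falls off the work surface, if the arm or the gripper's body presses on something with over 40 N, if the wrist force passes 120 N, or if a joint passes its speed limit or range.

## Working session

There is one attempt and no reset: what is moved stays moved. The work goes in short steps, Python scripts to look and compute and a shell command to move; the robot and the scene stay as the last step left them, time stands still between calls to the robot, and variables do not carry over. Pictures are saved under pics/ and viewed, at most 13 in all, crops included, and the job is handed in when it is done.

```bash
mkdir -p pics; ls; python3 - <<'E'
from rig import *
import cv2
s=sense();print(s)
for n in("scene","side"):
    c=capture(n);cv2.imwrite(f"pics/{n}0.png",c["image"][:,:,::-1]);print(n,{k:v for k,v in c.items() if k!="image"})
E
```

```text
pics
{'time_s': 0.0, 'joints': array([ 9.76613668e-01,  3.13447893e-01,  1.49846085e+00, -2.50459353e-05,
        1.33099094e+00, -2.23452258e-01]), 'dq': array([ 1.73021882e-03, -1.77476877e-05,  1.21029050e-03, -5.63006257e-04,
       -2.09223727e-04,  2.67116883e-04]), 'tau': array([-7.91592229e-04, -4.12258708e+01, -2.59747231e+01, -3.15455245e-04,
        4.00061865e-03,  5.62758757e-06]), 'eef_pos': array([190.10187993, 489.09987465, 238.72720099]), 'ee_rot': array([-2.48626649e-04,  1.84302519e-01,  9.82869347e-01, -6.04491975e-04]), 'force': array([ 0.21044971, -0.69962477,  0.56257185]), 'wrist_torque': array([ 0.06144569,  0.04666389, -0.01968847]), 'grip_force': 0.0, 'grip_width': 1.0006350551377234}
scene {'fx': 552.82732069491, 'fy': 552.82732069491, 'cx': 313.5124901914662, 'cy': 236.7759553787296, 'rvec': array([ 2.37602309,  0.961089  , -0.29558929]), 'tvec': array([-335.04532013, -218.76977518, 1679.61991019])}
side {'fx': 565.5620983858191, 'fy': 565.5620983858191, 'cx': 322.25629616503664, 'cy': 230.34703435835368, 'rvec': array([ 0.4853329 , -2.61092775,  1.34122808]), 'tvec': array([ 456.55211991,  269.54847783, 1410.70717098])}
```

View pics/scene0.png

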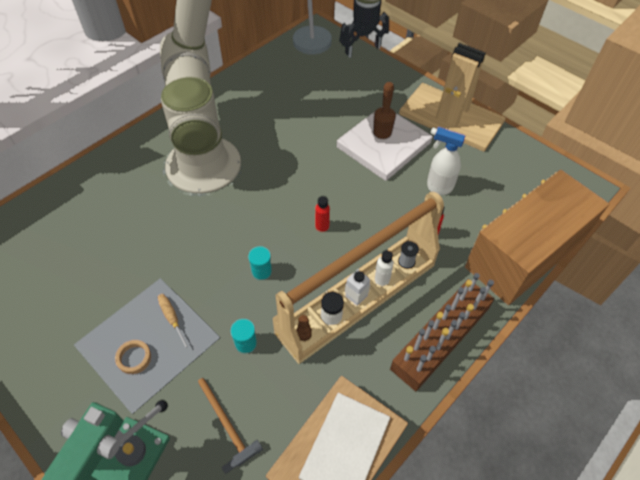

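View pics/side0.png

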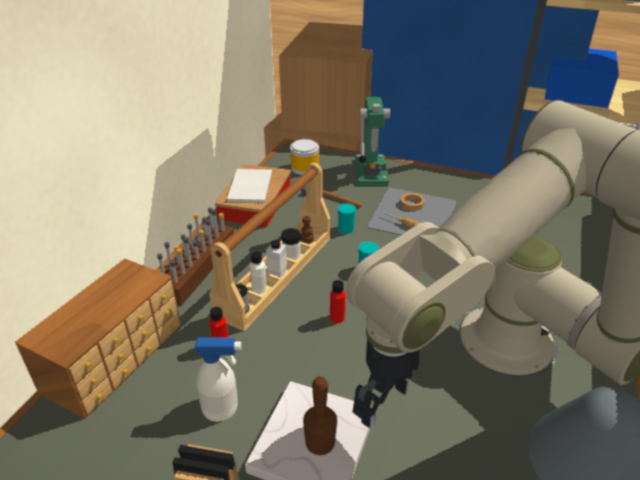

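Scene picture: the tote row runs from (305,325) to (408,253). It holds the slicker at (305,325), a white jar with a black lid at (332,305), the square tin at (357,288), the white bottle at (385,267) and the spool at (408,253). The side picture shows the same order: spool (242,298), bottle (258,272), tin (277,258), jar (291,243), slicker (307,230).

Candidates in the scene view:
- **Bottle:** white round one at (385,267), white tin at (357,288), red look-alikes at (322,213) and (440,218). I choose (385,267).
- **Jar:** white with wide black lid at (332,305), turquoise ones at (260,262) and (244,336), spool at (408,253). I choose (332,305).

Next I check both choices in one enlarged crop of the two views.

```bash
python3 - <<'E'
import cv2,numpy as np
a=cv2.imread("pics/scene0.png")[190:360,270:450];b=cv2.imread("pics/side0.png")[155:335,205:335]
a=cv2.resize(a,None,fx=2.5,fy=2.5,interpolation=2);b=cv2.resize(b,None,fx=2.5,fy=2.5,interpolation=2)
o=np.zeros((450,800,3),np.uint8);o[:a.shape[0],:450]=a;o[:450,460:460+325]=b
cv2.imwrite("pics/crop0.png",o)
E
```

```text
(no output)
```

View pics/crop0.png

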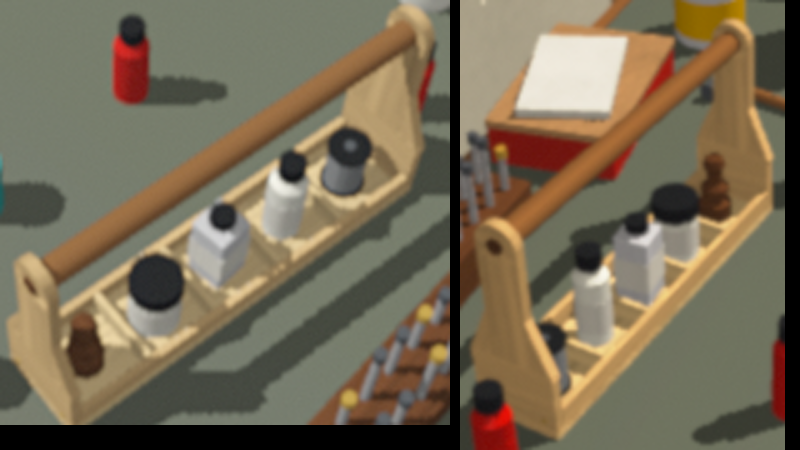

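The crop confirms it. The white round bottle is in the second cell from the left: cap at scene crop (293,157) and side crop (588,249). The square tin is in the middle: (222,211) and (637,220). The jar is second from the right: (155,272) and (675,197). The handle ends are at scene crop (412,36) and (52,265), side crop (513,228) and (725,43).

```bash
cat > h.py <<'E'
from rig import *
import cv2,numpy as np
from scipy.spatial.transform import Rotation as R
def cam(n):
    c=capture(n);K=np.array([[c["fx"],0,c["cx"]],[0,c["fy"],c["cy"]],[0,0,1]])
    if n=="wrist": return c,K,None
    return c,K,np.c_[cv2.Rodrigues(c["rvec"])[0],c["tvec"]]
def tri(A,B,a,b):
    X=cv2.triangulatePoints(A[1]@A[2],B[1]@B[2],np.float64(a).reshape(2,1),np.float64(b).reshape(2,1));X=(X[:3]/X[3])
    e=[np.linalg.norm(cv2.projectPoints(X.T,C[0]["rvec"],C[0]["tvec"],C[1],None)[0].ravel()-p) for C,p in((A,a),(B,b))]
    return X.ravel(),max(e)
E
python3 - <<'E'
from h import *
A,B=cam("scene"),cam("side")
P={"bottle":((293,157),(588,249)),"jar":((155,272),(675,197)),"tin":((222,211),(637,220)),"hL":((412,36),(513,228)),"hR":((52,265),(725,43))}
r={}
for k,(a,b) in P.items():
    a=np.array([270+(a[0]+.5)/2.5-.5,190+(a[1]+.5)/2.5-.5]);b=np.array([205+(b[0]-459.5)/2.5-.5,155+(b[1]+.5)/2.5-.5])
    r[k],e=tri(A,B,a,b);print(k,r[k].round(1),round(e,2))
print("red",tri(A,B,np.array([322,200.]),np.array([339.,284])))
d=r["bottle"]-r["jar"];print(np.degrees(np.arctan2(-d[0],d[1])),np.linalg.norm(d[:2]))
d=r["hL"]-r["hR"];print(np.degrees(np.arctan2(-d[0],d[1])),np.linalg.norm(d[:2]),(r["hL"]+r["hR"])/2)
E
```

```text
bottle [648.7  66.5 132. ] 0.02
jar [ 624.7 -102.2   91.2] 0.22
tin [633.2 -18.7 114.3] 0.05
hL [670.2 183.6 236.4] 3.61
hR [ 607.8 -217.3  235.1] 0.23
red (array([414.12288539,  83.19124116, 116.6592368 ]), np.float64(0.5005469037615725))
-8.123894652174679 170.31720687763777
-8.847997552424815 405.72376914335484 [639.02384458 -16.84013751 235.76281714]
```

```bash
python3 - <<'E'
from h import *
A,B=cam("scene"),cam("side")
def ray(C,p,z):
    Rm,t=C[2][:,:3],C[2][:,3];o=-Rm.T@t;d=Rm.T@np.linalg.solve(C[1],[*p,1.]);return (o+d*(z-o[2])/d[2]).round(1)
sc=lambda u,v:(270+(u+.5)/2.5-.5,190+(v+.5)/2.5-.5)
sd=lambda u,v:(205+(u-459.5)/2.5-.5,155+(v+.5)/2.5-.5)
for n,C,p,z in[("backR",A,sc(80,423),0),("backL",A,sc(418,183),0),("frontL",B,sd(560,437),0),("frontR",B,sd(770,208),0),
 ("maul",A,(388,90),221),("spray",A,(448,135),200),("redR",A,(440,212),100)]: print(n,ray(C,p,z))
for a,b in(((260,251),(368,247)),((244,324),(346,209))): print("turq",tri(A,B,np.array(a,float),np.array(b,float)))
E
```

```text
backR [ 652.5 -234.4    0. ]
backL [722.  210.9   0. ]
frontL [620.6 206.4   0. ]
frontR [ 559.  -237.2    0. ]
maul [333.8 435.4 221. ]
spray [549.2 429.5 200. ]
redR [657.  280.5 100. ]
turq (array([ 400.83730342, -127.01749714,   86.6272256 ]), np.float64(0.3639170096068841))
turq (array([ 521.77386318, -290.04793931,   83.96727335]), np.float64(0.45332029563292986))
```

```bash
cat >> h.py <<'E'
YAW=-8.4;yt=np.array([.146,.9893,0]);xt=np.array([.9893,-.146,0])
def tool(tilt=40):
    a=np.radians(tilt);z=np.sin(a)*xt-np.cos(a)*np.array([0,0,1]);return np.c_[np.cross(yt,z),yt,z]
def togo(g,back=0,tilt=40):
    "shift (mm) and turn (deg) from the measured pose to grasp point g, back mm behind it"
    M=tool(tilt);s=sense();q=s["ee_rot"];R0=R.from_quat([*q[1:],q[0]])
    return (np.array(g)+(11-back)*M[:,2]-s["eef_pos"]).round(1),np.degrees((R.from_matrix(M)*R0.inv()).as_rotvec()).round(2)
E
python3 -c "
from h import *
print(togo((649,66.5,84),120),tool()[:,2])"
```

```text
(array([ 389.5, -412.5,  -71.6]), array([-10.23, -38.76,  12.33])) [ 0.63590978 -0.09384699 -0.76604444]
```

```bash
python3 -m handwheel '[[[0,0,25,0,0,0,0.4],[24,-26,20,-0.64,-2.42,0.77,0.4],[28,-30,10,-0.64,-2.42,0.77,0.4],[28,-30,0,-0.64,-2.42,0.77,0.4],[28,-30,0,-0.64,-2.42,0.77,0.4],[28,-30,0,-0.64,-2.42,0.77,0.4],[28,-30,0,-0.64,-2.42,0.77,0.4],[28,-30,0,-0.64,-2.42,0.77,0.4]]]' 60
python3 -m handwheel '[[[28,-30,0,-0.8,-3.03,0.96,0.4],[28,-30,-10,-0.8,-3.03,0.96,0.4],[28,-30,-15,-0.8,-3.03,0.96,0.4],[28,-30,-20,-0.8,-3.03,0.96,0.4],[28,-30,-25,-0.8,-3.03,0.96,0.4],[28,-30,-25,-0.8,-3.03,0.96,0.4],[20,-20,-20,-0.8,-3.03,0.96,0.4],[0,0,0,0,0,0,0.4]]]'
python3 -c "
from h import *
s=sense();c=cam('wrist')[0];cv2.imwrite('pics/w1.png',c['image'][:,:,::-1])
print(togo((649,66.5,84),120),s['joints'],s['grip_width'])"
```

```text
time_s: 1.3
eef_pos: [383.0, 282.3, 294.4]
ee_rot: [0.153, 0.136, 0.979, -0.011]
force: [0.7, 0.3, -0.8]
grip_width: 0.7
grip_force: 0.0
time_s: 2.3
eef_pos: [569.8, 82.1, 177.3]
ee_rot: [0.334, 0.072, 0.939, -0.025]
force: [-0.6, 0.7, -0.1]
grip_width: 0.699
grip_force: 0.0
(array([  9.7,  -6.3, -11.3]), array([-0.19, -0.72,  0.29])) [-0.02573747  0.24732725  1.92714303 -0.27262749  0.2980874  -1.21045705] 0.6992451774114047
```

View pics/w1.png

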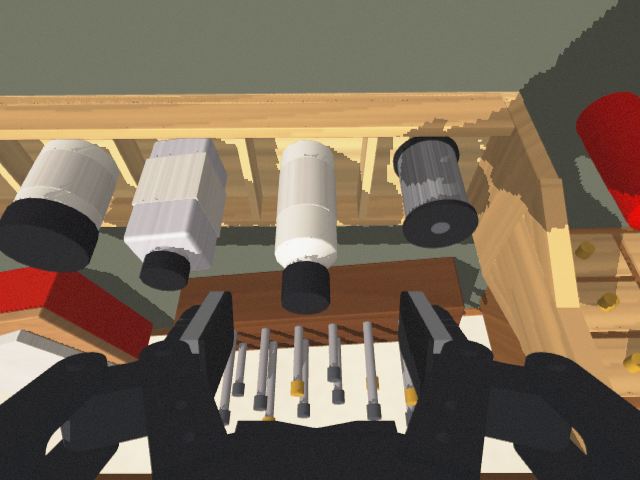

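The wrist picture shows the bottle straight between the fingers: cap at (305,287), pads at about (222,330) and (412,330). The tin is at (165,265), the spool at (440,225) and the jar lid at (48,235). I'll check the measured positions against this view.

```bash
python3 -c "
from h import *
s=sense();c,K,_=cam('wrist');q=s['ee_rot'];T=np.eye(4);T[:3,:3]=R.from_quat([*q[1:],q[0]]).as_matrix();T[:3,3]=s['eef_pos']
E=np.linalg.inv(T@c['hand_eye']);print(c['hand_eye'][:3,3])
P=np.array([[648.7,66.5,130],[624.7,-102.2,90],[633.2,-18.7,115],[649,66.5,10]])
print(cv2.projectPoints(P,cv2.Rodrigues(E[:3,:3])[0],E[:3,3],K,None)[0].reshape(-1,2).round(0))"
```

```text
[  66.77654607   -0.77788667 -134.19203018]
[[309. 300.]
 [ 42. 245.]
 [164. 276.]
 [311. 155.]]
```

```bash
python3 -m handwheel '[[[20,-7,-23,-0.19,-0.72,0.29,0.4],[18,-3,-22,0,0,0,0.4],[16,-3,-19,0,0,0,0.4],[14,-2,-17,0,0,0,0.4],[10,-2,-12,0,0,0,0.4],[8,-1,-10,0,0,0,0.4],[0,0,0,0,0,0,0.4]]]'
python3 -c "
from h import *
print(togo((649,66.5,84)))"
python3 -m handwheel '[[[0,0,0,0,0,0,-0.3],[0,0,0,0,0,0,-0.3],[0,0,0,0,0,0,-0.3],[0,0,0,0,0,0,-0.3],[0,0,0,0,0,0,-0.3]]]' 60
```

```text
time_s: 3.28
eef_pos: [656.5, 66.2, 77.0]
ee_rot: [0.342, 0.068, 0.937, -0.025]
force: [-0.1, 0.2, 1.0]
grip_width: 0.699
grip_force: 0.0
(array([-0.5, -0.7, -1.4]), array([ 0.03,  0.14, -0.12]))
time_s: 3.9
eef_pos: [656.8, 65.7, 77.6]
ee_rot: [0.343, 0.068, 0.936, -0.025]
force: [-2.2, 1.9, 6.8]
grip_width: 0.45
grip_force: 59.7
```

```bash
python3 -m handwheel '[[[0,0,8,0,0,0,-0.5],[0,0,18,0,0,0,-0.5],[0,0,19,0,0,0,-0.5],[-12,2,0,0,0,0,-0.5],[-22,3,0,0,0,0,-0.5],[-28,4,0,0,0,0,-0.5],[-28,4,0,0,0,0,-0.5],[-21,3,0,0,0,0,-0.5]]]'
python3 -m handwheel '[[[-2,-12,0,0,0,0,-0.5],[-4,-28,0,0,0,0,-0.5],[-4,-28,0,0,0,0,-0.5],[-1,-14,-6,0,0,0,-0.5],[0,0,-18,0,0,0,-0.5],[0,0,-14,0,0,0,-0.5],[0,0,-9,0,0,0,-0.5],[0,0,0,0,0,0,-0.5]]]'
python3 -c "
from h import *
print(togo((527,0,74)));c=cam('wrist')[0];cv2.imwrite('pics/w2.png',c['image'][:,:,::-1])"
```

```text
time_s: 4.9
eef_pos: [542.7, 81.8, 119.9]
ee_rot: [0.341, 0.068, 0.937, -0.025]
force: [-1.2, 0.5, -2.0]
grip_width: 0.446
grip_force: 60.3
time_s: 5.9
eef_pos: [541.1, 36.9, 85.5]
ee_rot: [0.328, 0.067, 0.942, -0.021]
force: [0.2, -0.2, -1.1]
grip_width: 0.449
grip_force: 60.3
(array([ -7.1, -38. , -19.9]), array([-0.47, -1.58, -0.29]))
```

View pics/w2.png

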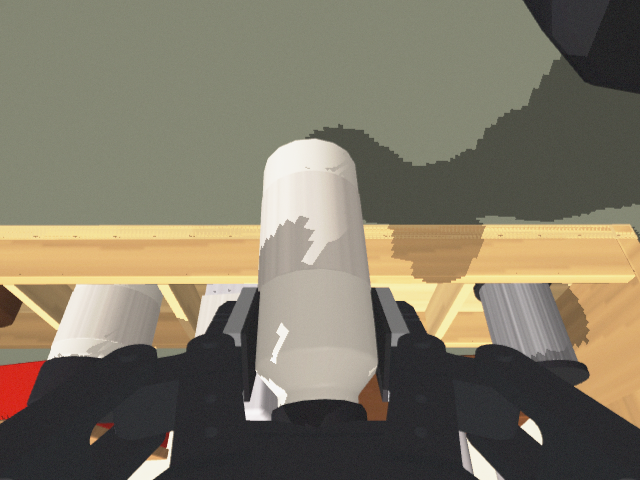

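The bottle is held upright between the pads, body from (310,150) down to the cap at (320,410), clear in front of the slat at row 240. The sideways move fell short because a wrist joint hit its speed limit, so I'll finish it in smaller rows.

```bash
python3 -m handwheel '[[[-1,-6,0,-0.07,-0.2,0,-0.5],[-1,-7,0,-0.07,-0.2,0,-0.5],[-1,-7,0,-0.07,-0.2,0,-0.5],[-1,-7,0,-0.07,-0.2,0,-0.5],[-1,-7,0,-0.07,-0.3,0,-0.5],[-2,-4,-5,-0.07,-0.2,0,-0.5],[0,0,-8,0,-0.2,-0.2,-0.5],[0,0,0,0,0,0,-0.5]]]'
python3 -c "
from h import *
print(togo((527,0,74)),sense()['joints'])"
```

```text
time_s: 6.95
eef_pos: [541.8, 3.2, 88.8]
ee_rot: [0.329, 0.07, 0.941, -0.027]
force: [-0.3, -0.2, -1.4]
grip_width: 0.448
grip_force: 60.3
(array([ -7.8,  -4.2, -23.2]), array([ 0.11, -1.42,  0.22])) [-0.23238124  0.34916667  2.10388679  1.24103133  0.04945383 -2.87908556]
```

```bash
python3 -m handwheel '[[[4,4,6,0,0,0,-0.5],[4,6,6,0,0,0,-0.5],[4,6,6,0,0,0,-0.5],[4,6,4,0,0,0,-0.5],[4,7,3,0,0,0,-0.5],[3,7,0,0,-0.3,0,-0.5],[0,8,0,0,-0.5,0,-0.5],[0,8,0,0,-0.5,0,-0.5]]]'
python3 -c "
from h import *
print(togo((577.5,159,100)),sense()['joints'])"
```

```text
time_s: 7.95
eef_pos: [561.1, 51.4, 108.3]
ee_rot: [0.34, 0.07, 0.937, -0.025]
force: [-0.3, 0.4, -1.6]
grip_width: 0.448
grip_force: 60.3
(array([ 23.4, 106.5, -16.7]), array([-0.03, -0.1 ,  0.09])) [-0.10384957  0.34827127  2.03668887 -0.43364564  0.06705722 -1.10381788]
```

```bash
python3 -m handwheel '[[[2,8,0,0,0,0.7,-0.5],[2,9,0,0,0,0.7,-0.5],[2,10,0,0,0,0.7,-0.5],[2,10,0,0,0,0.7,-0.5],[2,10,0,0,0,0.7,-0.5],[2,10,0,0,0,0.7,-0.5],[2,10,0,0,0,0.7,-0.5],[2,10,0,0,0,0.7,-0.5]]]'
python3 -m handwheel '[[[2,10,-4,0,0,0.7,-0.5],[2,10,-8,0,0,0.7,-0.5],[2,8,-10,0,0,0.7,-0.5],[1,2,-10,0,0,0.7,-0.5],[0,0,-6,0,0,0,-0.5],[0,0,0,0,0,0,-0.5]]]'
python3 -c "
from h import *
print(togo((577.5,159,74)),sense()['joints']);c=cam('side')[0];cv2.imwrite('pics/s3.png',cv2.resize(c['image'][190:340,190:390,::-1],None,fx=4,fy=4,interpolation=2))"
```

```text
time_s: 8.95
eef_pos: [577.3, 128.6, 108.5]
ee_rot: [0.341, 0.024, 0.94, -0.008]
force: [-0.5, -0.4, -1.0]
grip_width: 0.446
grip_force: 60.2
time_s: 9.7
eef_pos: [584.7, 158.2, 71.1]
ee_rot: [0.34, 0.0, 0.94, -0.0]
force: [0.4, 0.2, -1.2]
grip_width: 0.451
grip_force: 60.3
(array([-0.2, -0.3, -5.6]), array([-0.02, -0.23, -8.35])) [ 0.09703721  0.49645492  1.93130662 -1.23149581  0.06631911 -0.26469951]
```

View pics/s3.png

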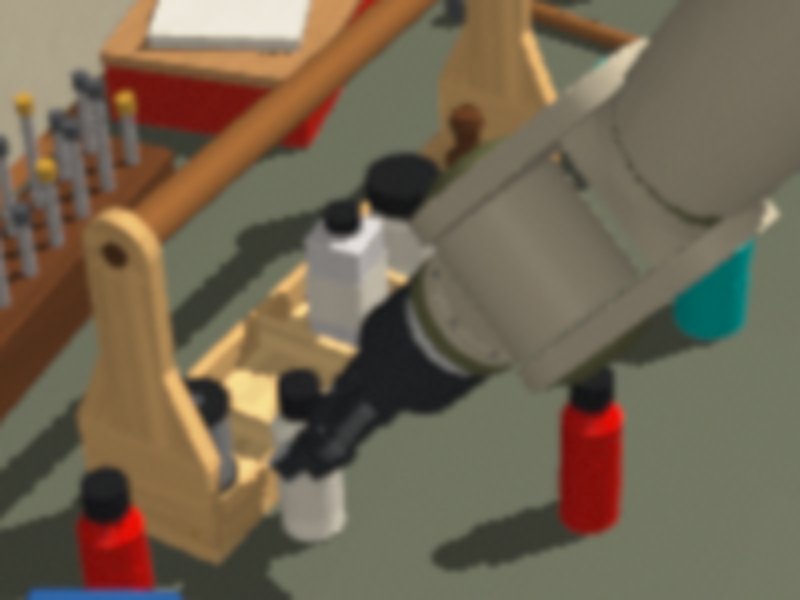

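The picture shows the bottle held upright at (312,480), just over the bench in front of the tote's left end, clear of both red look-alikes at (105,540) and (592,460). I'll turn the yaw a little to free the wrist, then set it down.

```bash
python3 -m handwheel '[[[0,0,0,0,0,1,-0.5],[0,0,-1,0,0,1,-0.5],[0,0,-1,0,0,1,-0.5],[0,0,-1,0,0,1,-0.5],[0,0,-1,0,0,0,-0.5],[0,0,0,0,0,0,-0.5]]]'
python3 -c "
from h import *
print(sense()['joints'])"
```

```text
time_s: 10.5
eef_pos: [585.1, 160.4, 68.7]
ee_rot: [0.34, -0.031, 0.94, 0.009]
force: [0.9, -0.7, -1.4]
grip_width: 0.451
grip_force: 60.3
[ 0.08026041  0.49883758  1.93692972 -0.81281887  0.01857811 -0.74932568]
```

```bash
python3 -m handwheel '[[[2,0,0,0,0,0,-0.5],[2,0,-0.5,0,0,0,-0.5],[1,0,-0.7,0,0,0,-0.5],[0,0,-0.5,0,0,0,-0.5],[0,0,0,0,0,0,-0.5]]]'
python3 -c "
from h import *
print(sense()['joints'])"
```

```text
time_s: 11.12
eef_pos: [590.6, 160.4, 67.8]
ee_rot: [0.34, -0.031, 0.94, 0.009]
force: [-3.4, -1.1, 6.1]
grip_width: 0.448
grip_force: 61.0
[ 0.07919686  0.50854054  1.92335348 -0.70324437  0.0196322  -0.85917284]
```

```bash
python3 -m handwheel '[[[0,0,0,0,0,0,0.1],[0,0,0,0,0,0,0.4],[0,0,0,0,0,0,0.4],[0,0,6,0,0.5,0,0.4],[0,0,10,0,0.7,0,0.4],[-2,0,14,0,1,0,0.4],[-4,0,18,0,1.5,0,0.4],[-4,0,20,0,2,0,0.4]]]'
python3 -m handwheel '[[[-4,-2,25,0,2,0,0.7],[-4,-4,25,0,2,0,0.7],[-4,-8,20,0,1,0,0.7],[0,-16,15,0,0,-1,0.7],[0,-22,10,0,0,-1,0.7],[0,-25,0,0,0,-1,0.7],[0,-25,0,0,0,-1,0.7],[0,-25,0,0,0,-1,0.7]]]'
python3 -c "
from h import *
s=sense();print(s['joints'],togo((625,-100.5,80),130));c=cam('wrist')[0];cv2.imwrite('pics/w4.png',c['image'][:,:,::-1])"
```

```text
time_s: 12.12
eef_pos: [579.8, 159.7, 132.9]
ee_rot: [0.293, -0.03, 0.956, 0.009]
force: [-0.4, -0.6, 0.3]
grip_width: 0.701
grip_force: 0.0
time_s: 13.12
eef_pos: [568.0, 31.3, 227.4]
ee_rot: [0.252, 0.013, 0.968, -0.001]
force: [0.5, -0.9, 0.2]
grip_width: 0.848
grip_force: 0.0
[-0.18794201  0.1869481   1.77995461  0.13316117  0.67545376 -1.81361194] (array([ -18.7, -120.6,  -56.2]), array([ -1.24, -10.73,  -6.88]))
```

```bash
python3 -c "
from h import *
print(togo((625,-101.5,80),130,35),togo((625,-101.5,80),0,35))
A,B=cam('scene'),cam('side')
cv2.imwrite('pics/s4.png',cv2.resize(B[0]['image'][170:345,190:390,::-1],None,fx=3,fy=3,interpolation=2))"
```

```text
(array([ -10.7, -120.7,  -49.9]), array([-0.77, -5.74, -6.77])) (array([  63. , -131.6, -156.3]), array([-0.77, -5.74, -6.77]))
```

View pics/s4.png

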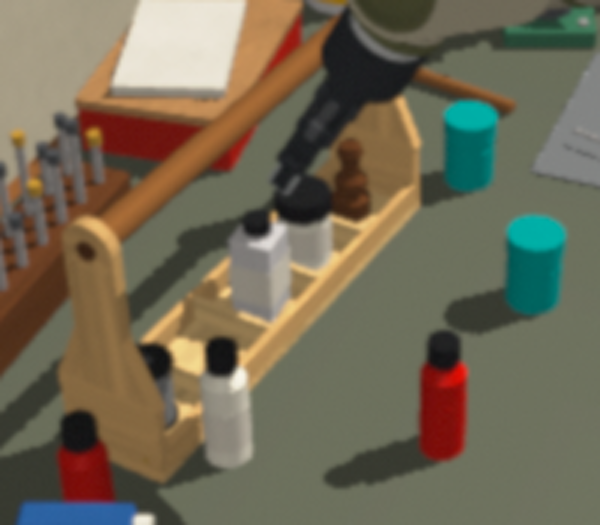

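The parked bottle stands upright at crop (227,410), in front of the empty left cell. The jar at (305,225), the tin at (260,270) and the slicker are in place. Next is the jar.

```bash
python3 -m handwheel '[[[-2,-15,-6,-0.1,-0.7,-0.8,0.7],[-2,-18,-8,-0.1,-0.8,-1,0.7],[-2,-20,-8,-0.1,-0.8,-1,0.7],[-2,-20,-8,-0.1,-0.8,-1,0.7],[-2,-20,-8,-0.1,-0.8,-1,0.7],[-1,-18,-8,-0.1,-0.8,-1,0.7],[0,-10,-4,-0.1,-1,-1,0.7],[0,0,0,0,0,0,0.7]]]'
python3 -c "
from h import *
s=sense();c,K,_=cam('wrist');q=s['ee_rot'];T=np.eye(4);T[:3,:3]=R.from_quat([*q[1:],q[0]]).as_matrix();T[:3,3]=s['eef_pos']
E=np.linalg.inv(T@c['hand_eye']);cv2.imwrite('pics/w5.png',c['image'][:,:,::-1])
print(cv2.projectPoints(np.array([[625,-101.5,90]]),cv2.Rodrigues(E[:3,:3])[0],E[:3,3],K,None)[0].ravel())
print(s['joints'],togo((625,-101.5,80),0,35))"
```

```text
time_s: 14.28
eef_pos: [556.6, -88.5, 176.8]
ee_rot: [0.299, 0.069, 0.952, -0.021]
force: [0.2, -0.7, 0.1]
grip_width: 0.851
grip_force: 0.0
[311.93906734 249.04081139]
[-0.44232494  0.21711492  1.93286434  0.41248939  0.43672265 -2.19425176] (array([  74.3,  -14.2, -106.3]), array([-0.11, -0.07, -0.18]))
```

View pics/w5.png

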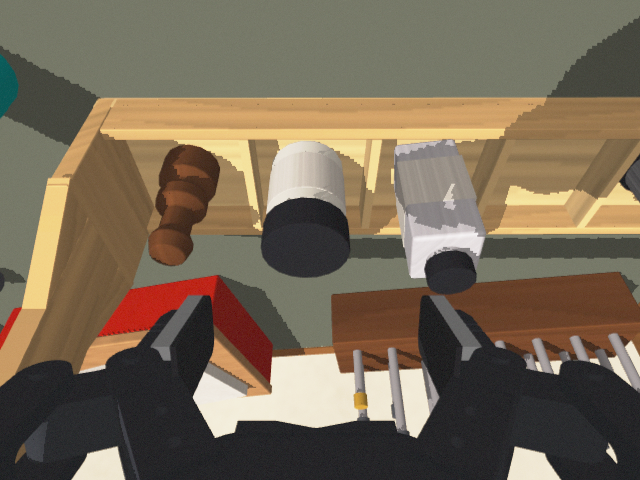

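The jar's lid is at (306,250) against a predicted (312,249), so I shift about 2 mm to the right. It sits between the pads at (205,320) and (430,320), and the tin and slicker are clear of both fingers.

```bash
python3 -m handwheel '[[[14,-4,-20,0,0,0,0.7],[14,-3,-20,0,0,0,0.7],[13,-3,-18,0,0,0,0.7],[12,-2,-17,0,0,0,0.7],[10,-2,-15,0,0,0,0.7],[7,-1,-10,0,0,0,0.7],[4,-1,-6,0,0,0,0.7],[0,0,0,0,0,0,0.7]]]'
python3 -m handwheel '[[[0,0,0,0,0,0,0],[0,0,0,0,0,0,0],[0,0,0,0,0,0,0],[0,0,0,0,0,0,0],[0,0,0,0,0,0,0]]]' 60
python3 -c "
from h import *
print(sense()['joints'],togo((625,-103.5,80),0,35))"
```

```text
time_s: 15.32
eef_pos: [631.3, -104.1, 71.6]
ee_rot: [0.3, 0.068, 0.951, -0.021]
force: [-0.1, 0.7, 1.1]
grip_width: 0.851
grip_force: 0.0
time_s: 15.95
eef_pos: [631.6, -104.5, 72.6]
ee_rot: [0.301, 0.069, 0.951, -0.021]
force: [-1.5, -0.2, 5.5]
grip_width: 0.632
grip_force: 63.1
[-0.40595219  0.53726183  1.79828344  0.62831307  0.25833484 -2.39892284] (array([-0.4,  0.1, -1.6]), array([-0.07,  0.07, -0.18]))
```

```bash
python3 -m handwheel '[[[0,0,8,0,0,0,-0.2],[0,0,16,0,0,0,-0.2],[0,0,14,0,0,0,-0.2],[-10,1.5,0,0,0,0,-0.2],[-18,2.6,0,0,0,0,-0.2],[-20,3,0,0,0,0,-0.2],[-20,3,0,0,0,0,-0.2],[-16,2.4,0,0,0,0,-0.2]]]'
python3 -m handwheel '[[[-7,1,6,0,0,0,-0.2],[0,0,14,0,0,0,-0.2],[0,0,14,0,0,0,-0.2],[1,6,10,0,0,0,-0.2],[2,12,0,0,0,0,-0.2],[2,14,0,0,0,0,-0.2],[2,14,0,0,0,0,-0.2],[2,14,0,0,0,0,-0.2]]]'
python3 -c "
from h import *
print(sense()['joints'],togo((650-91,66.6+13.4,160),0,35))"
```

```text
time_s: 16.95
eef_pos: [545.3, -91.2, 108.5]
ee_rot: [0.299, 0.069, 0.952, -0.02]
force: [0.5, 0.4, -1.9]
grip_width: 0.637
grip_force: 63.4
time_s: 17.95
eef_pos: [549.1, -30.3, 153.6]
ee_rot: [0.299, 0.069, 0.951, -0.021]
force: [-0.4, -0.8, -1.7]
grip_width: 0.639
grip_force: 63.4
[-0.31382902  0.22971921  1.99365524  0.30909311  0.33010953 -2.00344272] (array([ 16.2, 109.4,  -2.6]), array([-0.11, -0.05, -0.19]))
```

```bash
python3 -m handwheel '[[[2,14,0,0,0,0,-0.2],[2,14,0,0,0,0,-0.2],[2,15,0,0,0,0,-0.2],[2,15,0,0,0,0,-0.2],[2,15,0,0,0,0,-0.2],[3,15,0,0,0,0,-0.2],[3,13,-4,0,0,0,-0.2],[1,8,-10,0,0,0,-0.2]]]'
python3 -m handwheel '[[[0,0,-12,0,0,0,-0.2],[0,0,-11,0,0,0,-0.2],[0,0,-7,0,0,0,-0.2],[0,0,0,0,0,0,-0.2]]]'
python3 -c "
from h import *
s=sense();print(s['joints'],[656.4,65.3,73]-s['eef_pos'],togo((650,66.6,80),0,35)[1])"
```

```text
time_s: 18.95
eef_pos: [566.4, 78.8, 139.8]
ee_rot: [0.3, 0.068, 0.951, -0.021]
force: [-0.4, -1.1, -1.9]
grip_width: 0.638
grip_force: 63.5
time_s: 19.45
eef_pos: [566.1, 77.9, 109.1]
ee_rot: [0.299, 0.069, 0.951, -0.021]
force: [-0.0, 0.3, -1.9]
grip_width: 0.639
grip_force: 63.4
[-0.04348589  0.36539257  1.95471898 -0.25721554  0.22152375 -1.2364997 ] [ 90.33814486 -12.64331016 -36.11644666] [-0.1  -0.08 -0.17]
```

```bash
python3 -m handwheel '[[[8,-1,0,0,0,0,-0.2],[14,-2,0,0,0,0,-0.2],[18,-2.6,0,0,0,0,-0.2],[18,-2.6,0,0,0,0,-0.2],[15,-2.2,0,0,0,0,-0.2],[11,-1.5,0,0,0,0,-0.2],[6,-0.8,0,0,0,0,-0.2],[0,0,0,0,0,0,-0.2]]]'
python3 -m handwheel '[[[0,0,-8,0,0,0,-0.2],[0,0,-10,0,0,0,-0.2],[0,0,-8,0,0,0,-0.2],[0,0,-4,0,0,0,-0.2],[0,0,-2,0,0,0,-0.2],[0,0,-2,0,0,0,-0.2],[0,0,-1,0,0,0,-0.2],[0,0,0,0,0,0,-0.2]]]'
python3 -c "
from h import *
s=sense();print([656.4,65.3,73]-s['eef_pos'])"
```

```text
time_s: 20.45
eef_pos: [656.3, 65.5, 109.7]
ee_rot: [0.3, 0.068, 0.951, -0.021]
force: [-0.6, -0.0, -2.1]
grip_width: 0.634
grip_force: 63.4
time_s: 21.45
eef_pos: [656.3, 65.5, 74.8]
ee_rot: [0.3, 0.068, 0.951, -0.021]
force: [-1.0, 0.2, -1.6]
grip_width: 0.635
grip_force: 63.4
[ 0.12260289 -0.24362782 -1.7531995 ]
```

```bash
python3 -m handwheel '[[[0,0,-1,0,0,0,-0.2],[0,0,-1,0,0,0,-0.2],[0,0,0,0,0,0,-0.2]]]'
```

```text
time_s: 21.82
eef_pos: [656.3, 65.5, 72.7]
ee_rot: [0.3, 0.069, 0.951, -0.021]
force: [-0.4, 0.2, -1.6]
grip_width: 0.639
grip_force: 63.5
```

```bash
for i in 1 2 3; do python3 -m handwheel '[[[0,0,-0.5,0,0,0,-0.2],[0,0,0,0,0,0,-0.2]]]' | grep -E "eef|force:"; done
```

```text
eef_pos: [656.5, 65.5, 72.7]
force: [-1.4, -0.5, 3.4]
grip_force: 63.5
eef_pos: [656.8, 65.5, 72.6]
force: [-3.3, -1.3, 5.9]
grip_force: 64.1
eef_pos: [657.0, 65.4, 72.7]
force: [-5.6, -1.6, 9.6]
grip_force: 64.5
```

```bash
python3 -m handwheel '[[[0,0,0.5,0,0,0,0.2],[0,0,0,0,0,0,0.7],[0,0,0,0,0,0,0.7],[-5,0.7,7,0,0,0,0.7],[-10,1.5,14,0,0,0,0.7],[-14,2,20,0,0,0,0.7],[-16,2.5,22,0,0,0,0.7],[-16,2.5,22,0,0,0,0.7]]]'
python3 -m handwheel '[[[-16,8,20,0,0,1,0.5],[-12,12,20,0,0,1.2,0.5],[-8,14,15,0,0,1.2,0.4],[-5,16,10,0,0,1.2,0.4],[-2,14,0,0,0,1.2,0.4],[0,10,0,0,0,1.2,0.4],[0,4,0,0,0,1.2,0.4],[0,0,0,0,0,1.2,0.4]]]'
python3 -c "
from h import *
s=sense();c,K,_=cam('wrist');q=s['ee_rot'];T=np.eye(4);T[:3,:3]=R.from_quat([*q[1:],q[0]]).as_matrix();T[:3,3]=s['eef_pos']
E=np.linalg.inv(T@c['hand_eye']);z=T[:3,2]
print(cv2.projectPoints(np.array([[583.6,160,120.],[649.8,66.6,90]]),cv2.Rodrigues(E[:3,:3])[0],E[:3,3],K,None)[0].reshape(-1,2).round())
print(s['joints'],z,np.array([583.6,160,74])+11*z-s['eef_pos'])
S=cam('side')[0]['image'][170:345,190:390];S=cv2.resize(S,(457,400));W=cv2.resize(c['image'],(340,255))
o=np.zeros((400,800,3),np.uint8);o[:,:457]=S;o[:255,460:]=W;cv2.imwrite('pics/c6.png',o[:,:,::-1])"
```

```text
time_s: 23.58
eef_pos: [594.4, 74.9, 157.7]
ee_rot: [0.3, 0.068, 0.951, -0.021]
force: [-0.9, 0.3, -1.0]
grip_width: 0.851
grip_force: 0.0
time_s: 24.58
eef_pos: [552.2, 153.0, 221.0]
ee_rot: [0.3, -0.01, 0.954, 0.004]
force: [0.6, 0.1, -0.3]
grip_width: 0.698
grip_force: 0.0
[[328. 188.]
 [195. 224.]]
[ 0.07961222  0.18538499  1.83782884 -0.06408385  0.51072932 -1.46705816] [ 0.57205766  0.01423615 -0.82008985] [  37.64609957    7.194349   -156.05246299]
```

View pics/c6.png

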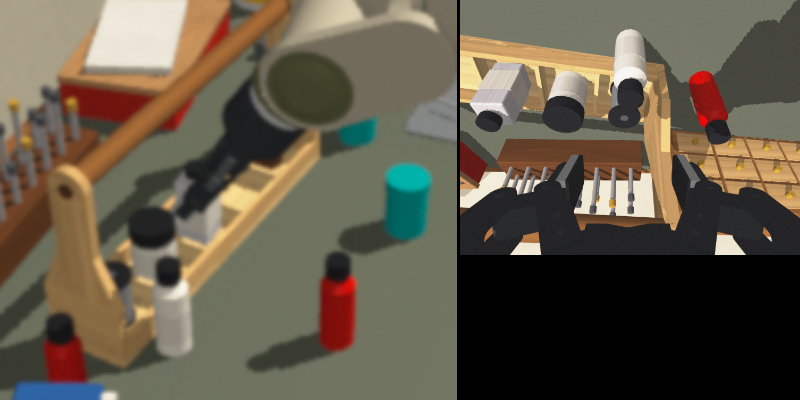

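The jar stands upright in the left cell at (153,245), the bottle is still parked at (173,315), and its cap in the wrist inset matches the prediction. Now I pick up the bottle.

```bash
python3 -m handwheel '[[[5,1,-20,0,0,0,0.4],[6,1.2,-25,0,0,0,0.4],[6,1,-25,0,0,0,0.4],[6,1,-25,0,0,0,0.4],[6,1,-22,0,0,0,0.4],[5,1,-18,0,0,0,0.4],[2.5,0.7,-12,0,0,0,0.4],[1,0.3,-7,0,0,0,0.4]]]'
python3 -c "
from h import *
s=sense();q=s['ee_rot'];z=R.from_quat([*q[1:],q[0]]).as_matrix()[:,2];print(s['joints'],z,np.array([583.6,160,74])+11*z-s['eef_pos'])"
```

```text
time_s: 25.68
eef_pos: [589.8, 159.9, 67.1]
ee_rot: [0.3, -0.01, 0.954, 0.004]
force: [0.4, -0.5, 0.5]
grip_width: 0.698
grip_force: 0.0
[ 0.08864319  0.50980694  1.87017292 -0.24132977  0.15736089 -1.27564217] [ 0.57250535  0.01328111 -0.81979341] [ 0.14742666  0.27168886 -2.0779639 ]
```

```bash
python3 -m handwheel '[[[0,0,0,0,0,0,-0.2],[0,0,0,0,0,0,-0.4],[0,0,0,0,0,0,-0.5],[0,0,0,0,0,0,-0.5],[0,0,10,0,0,0,-0.5],[0,0,20,0,0,0,-0.5],[0,0,24,0,0,0,-0.5],[0,0,24,0,0,0,-0.5]]]' 60
python3 -m handwheel '[[[-2,-6,12,0,0,-0.5,-0.5],[-3,-12,0,0,0,-0.5,-0.5],[-3,-14,0,0,0,-0.5,-0.5],[-3,-14,0,0,0,-0.6,-0.5],[-3,-14,0,0,0,-0.6,-0.5],[-3,-15,0,0,0,-0.6,-0.5],[-3,-15,0,0,0,-0.6,-0.5],[-3,-15,0,0,0,-0.6,-0.5]]]'
python3 -m handwheel '[[[-3,-15,0,0,0,-0.6,-0.5],[-3,-15,0,0,0,-0.6,-0.5],[-3,-15,0,0,0,-0.6,-0.5],[-3,-15,0,0,0,-0.6,-0.5],[-3,-15,0,0,0,-0.6,-0.5],[-3,-15,0,0,0,-0.6,-0.5],[-3,-15,0,0,0,-0.6,-0.5],[-3,-15,0,0,0,-0.6,-0.5]]]'
python3 -c "
from h import *
s=sense();print(s['joints'],[540.4,-88,115]-s['eef_pos'],togo((625.2,-100.5,86),0,35))"
```

```text
time_s: 26.68
eef_pos: [589.7, 160.0, 147.2]
ee_rot: [0.301, -0.01, 0.954, 0.004]
force: [0.1, -0.2, -1.1]
grip_width: 0.45
grip_force: 60.0
time_s: 27.68
eef_pos: [565.8, 53.8, 156.5]
ee_rot: [0.299, 0.028, 0.954, -0.008]
force: [-1.0, 0.1, -1.3]
grip_width: 0.444
grip_force: 60.1
time_s: 28.68
eef_pos: [541.7, -66.0, 156.5]
ee_rot: [0.299, 0.068, 0.952, -0.02]
force: [0.5, -0.2, -1.4]
grip_width: 0.45
grip_force: 60.2
[-0.40640146  0.21493921  2.00254374  0.43621593  0.36396677 -2.1983732 ] [ -1.33233729 -21.96712348 -41.53542335] (array([ 89.7, -35.4, -79.5]), array([-0.13, -0.13, -0.2 ]))
```

```bash
python3 -m handwheel '[[[0,-8,0,0,0,0,-0.5],[-1,-9,-6,0,0,0,-0.5],[0,-5,-10,0,0,0,-0.5],[0,0,-12,0,0,0,-0.5],[0,0,-9,0,0,0,-0.5],[0,0,-4,0,0,0,-0.5],[0,0,0,0,0,0,-0.5]]]'
python3 -c "
from h import *
s=sense();print([631.4,-101.4,115]-s['eef_pos'])"
python3 -m handwheel '[[[8,-1,0,0,0,0,-0.5],[14,-2,0,0,0,0,-0.5],[18,-2.6,0,0,0,0,-0.5],[18,-2.6,0,0,0,0,-0.5],[15,-2.2,0,0,0,0,-0.5],[11,-1.5,0,0,0,0,-0.5],[6,-0.8,0,0,0,0,-0.5],[0,0,0,0,0,0,-0.5]]]'
python3 -c "
from h import *
s=sense();print([631.4,-101.4,78]-s['eef_pos'])
c=cam('wrist')[0];cv2.imwrite('pics/w7.png',c['image'][:,:,::-1])"
```

```text
time_s: 29.55
eef_pos: [541.6, -87.1, 116.4]
ee_rot: [0.299, 0.068, 0.951, -0.02]
force: [0.4, 0.2, -1.3]
grip_width: 0.451
grip_force: 60.1
[ 89.83381744 -14.28863562  -1.37176947]
time_s: 30.55
eef_pos: [631.8, -99.7, 116.6]
ee_rot: [0.3, 0.068, 0.951, -0.02]
force: [-0.6, 0.9, -1.2]
grip_width: 0.448
grip_force: 60.1
[ -0.43619762  -1.68953791 -38.63149882]
```

View pics/w7.png

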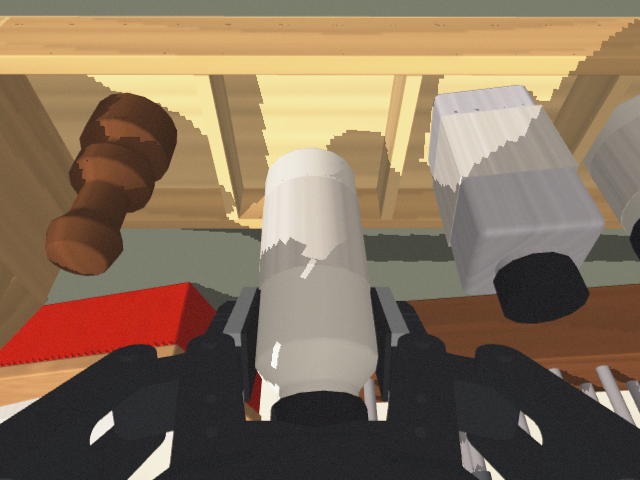

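The bottle's foot at (310,165) is centred over the right cell, between the dividers at (225,150) and (400,150). Now I lower it.

```bash
python3 -m handwheel '[[[0,0,-8,0,0,0,-0.5],[0,0,-10,0,0,0,-0.5],[0,0,-8,0,0,0,-0.5],[0,0,-5,0,0,0,-0.5],[0,0,-3,0,0,0,-0.5],[0,0,-1.5,0,0,0,-0.5],[0,0,0,0,0,0,-0.5]]]'
for i in 1 2 3 4; do python3 -m handwheel '[[[0,0,-0.5,0,0,0,-0.5],[0,0,0,0,0,0,-0.5]]]' | grep -E "eef|force:"; done
```

```text
time_s: 31.48
eef_pos: [631.8, -99.8, 81.3]
ee_rot: [0.3, 0.068, 0.951, -0.02]
force: [0.3, 0.8, -1.4]
grip_width: 0.452
grip_force: 60.1
eef_pos: [631.8, -99.8, 80.8]
force: [0.5, 0.4, -1.6]
grip_force: 60.1
eef_pos: [631.7, -99.8, 80.2]
force: [0.5, 1.0, -1.2]
grip_force: 60.1
eef_pos: [631.7, -99.7, 79.6]
force: [0.3, 0.4, -1.3]
grip_force: 60.1
eef_pos: [631.7, -99.7, 79.1]
force: [-0.0, -0.1, -1.4]
grip_force: 60.1
```

```bash
for i in 1 2 3 4; do python3 -m handwheel '[[[0,0,-0.5,0,0,0,-0.5],[0,0,0,0,0,0,-0.5]]]' | grep -E "eef|force: \["; done
```

```text
eef_pos: [631.7, -99.8, 78.6]
force: [0.2, 0.4, -1.2]
eef_pos: [631.7, -99.8, 78.1]
force: [-0.3, -0.8, -1.4]
eef_pos: [631.9, -99.8, 77.9]
force: [-1.1, -0.3, 1.0]
eef_pos: [632.1, -99.9, 77.9]
force: [-2.0, 1.0, 5.1]
```

Contact. I release and withdraw along the tool axis, then look.

```bash
python3 -m handwheel '[[[0,0,0.3,0,0,0,0],[0,0,0,0,0,0,0.4],[0,0,0,0,0,0,0.4],[-5,0.7,7,0,0,0,0.4],[-10,1.5,14,0,0,0,0.4],[-14,2,20,0,0,0,0.4],[-16,2.5,22,0,0,0,0.4],[-16,2.5,22,0,0,0,0.4]]]'
python3 -m handwheel '[[[-16,2.5,22,0,0,0,0.4],[-20,3,20,0,0,0,0.4],[-25,3,15,0,0,0,0.4],[-25,3,10,0,0,0,0.4],[-20,0,5,0,0,0,0.4],[0,0,0,0,0,0,0.4],[0,0,0,0,0,0,0.4]]]'
python3 -c "
from h import *
a=cam('scene')[0]['image'][180:370,220:450];b=cam('side')[0]['image'][150:350,190:390]
o=np.zeros((400,800,3),np.uint8);a=cv2.resize(a,(460,380));b=cv2.resize(b,(335,335));o[:380,:460]=a;o[:335,464:799]=b;cv2.imwrite('pics/f.png',o[:,:,::-1])"
```

```text
time_s: 34.48
eef_pos: [569.9, -90.4, 163.5]
ee_rot: [0.3, 0.068, 0.951, -0.021]
force: [-0.3, 0.5, -0.2]
grip_width: 0.699
grip_force: 0.0
time_s: 35.35
eef_pos: [465.0, -79.2, 234.6]
ee_rot: [0.3, 0.068, 0.951, -0.021]
force: [0.1, -0.1, -0.6]
grip_width: 0.704
grip_force: 0.0
```

View pics/f.png

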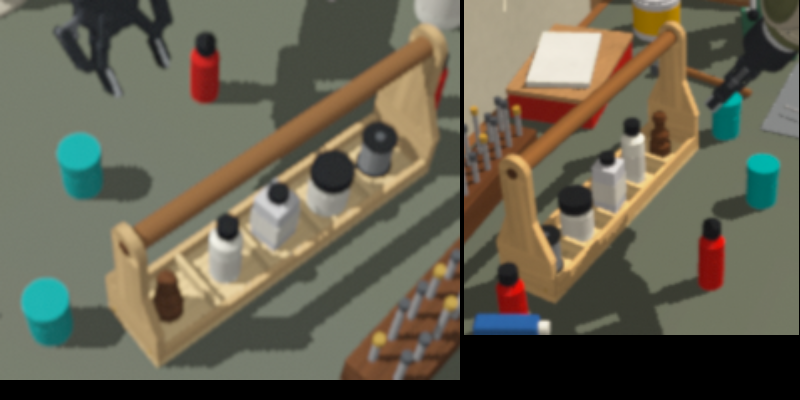

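Both views show the jar upright in the left cell at (330,185) and the bottle upright in the right cell at (226,250). The tin, spool, slicker and look-alikes have not moved, and the arm is clear.

```bash
python3 -c "
from rig import *
print(finish_job())"
```

```text
the job is handed in; nothing more can be done
None
```

The bottle and jar are swapped: each stands upright on the floor of the other's old cell, nothing else visibly moved, and I handed the job in at about 35 s of the 69 s limit (no verdict came back).

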